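# Counter-hold a hidden bolt head under a levered-up cover

## Robot

A 6-joint arm with a two-finger parallel gripper is mounted at the origin on the work surface. World frame = base frame: x ahead of the robot, y to its left, z up, the work surface at z = 0. Lengths are in m, angles in rad, forces in N, time in s.
With the tool pointing down it reaches from about 0.35 to 0.975 m from the base axis. Payload 4.9 kg.
Tool frame: the origin (TCP) lies midway between the tips of the shut fingers; the grasp point (between the pads) lies 19 mm behind it; x points along the fingers, z is the direction in which the jaws open and shut, and the axes are right-handed (so a half turn about x gives the same grasp; the last joint's range is limited). The gripper opens to 85 mm and grips with 20 to 120 N. Pads are 22 mm wide; open, the fingers measure 114 mm over their backs; the gripper's body (76 mm by 85 mm) begins 54 mm behind the grasp point. The pads swing forward as they close: fully open they stand 13 mm farther back than shut.
Start: joints at [-1.349, 0.053, 1.613, -0, 1.476, -0.119], TCP at [0.209, -0.589, 0.231] pointing down, gripper open.
Joint ranges: [-3.01, 3.01], [-1.01, 2.22], [0.06, 2.58], [-1.02, 4.17], [0.09, 2.62], [-3.14, 3.14]. Speed limits (rad/s): [2.57, 2.57, 3.14, 3.14, 3.14, 3.14].

## Interface

Orientations are given as a unit quaternion [w, x, y, z].
In Python, from plant import state, cams, workorder, nets gives the robot as it stands.
- The arm moves only by the tool play_rows, never from a script. Its argument "motion" is a list of rows, each a list of 3 entries, a list of its own where there are three numbers: the closure, from -1 (fully open) to 1 (shut), then the shift along the world's x, y, z in m, then the turn about the world's z in rad. A call has 1 to 5 rows; each row is the pose to reach, as a shift and turn from the pose commanded when the call began; what a row does not reach only later rows make up. A row lasts 1/10 s, in which the tool goes at most 50 mm and 8.59 degrees, less where a joint would pass 70% of its speed; a pose out of reach is approached as far as the arm can. A call with a gripper value outside its range is refused whole. The fingers move at their own pace and stop on an object; the grip force is fixed at half the most. Time passes only in rows, so rows that repeat a pose let the fingers close. It gives the time, the measured TCP pose, the force and the opening at its end, in the units of the state.
- state(): the state, without advancing time (a new reading comes with each control period).
- cams.grab_frame(name): name is "scene" or "top" or "wrist"; returns (picture, depth): 400x640x3 uint8, red, green, blue; 400x640 float32, m along the optical axis (not along the pixel's ray), 0 where there is no reading.
- cams.camera_info(name): a dict with "K" (3x3 intrinsics, pixels), "rvec" (rotation vector, rad) and "tvec" (3), from world to camera coordinates, as OpenCV has them. Camera axes: x right, y down, z forward; pixel columns grow to the right and rows downward; lengths in m; the calibration is good to about 2 mm. A picture is of the moment at which its call begins: read the wrist's pose just before it. camera_info takes no time and is no camera call; for the wrist camera it gives the pose at the moment of the call.
- workorder.job_done(): hands the job in, once; it reports no verdict.
Trained networks look in the newest picture that a camera, given by its name, has taken for a name from the list of things; names that differ only in an ending like _2 or _b are one class to them, and where a whole thing is asked for, a point or a joint stands for the part that bears it (a point fixed in the world has none). Each returns a list of dicts, best first, with "score" (0 to 1); they miss things now and then, are a little off and sometimes report something else, mostly with a low value. They report only what shows in the picture. A call takes as long as a camera call. They do not tell look-alikes from the thing itself.
- nets.recognise(camera, target): "at" ([x, y, z] in m, in world coordinates, good to about 4 mm: the middle of the surface that is visible of it).
- nets.landmark_of(camera, target): "at" ([x, y, z] in m, in world coordinates, good to about 4 mm: a listed point, or the origin of a listed thing).
The state is a dict: "time": time; "joint_pos": joint angles; "joint_vel": joint speeds; "joint_efforts": joint torques, N m; "tool_pos": TCP position; "tool_rot": TCP orientation; "contact_force": force on the tool from outside, world axes, zero at the start; "ft_torque": the same for the moment, N m; "gripper_width": opening from 0.0 (shut) to 1.0 (fully open).
Only numpy, scipy, OpenCV 4.12 (cv2) and the standard library are available. Lean on these libraries where they do the work, as an engineer would, in place of code of your own. Each camera call takes 0.05 s, during which the arm holds its last target.

## Task

A slow nut runner outside the pine box is turning the nut, and the bolt goes round with it. Slide the scraper's blade into the slot under the cover and lever the cover up with it (not with the gripper) until it stands about upright, then lay the scraper back down on the bench clear of the box. Then reach into the narrow gap behind the steel bracket, grip the bolt head firmly so that it stops turning, and finish still holding it; leave the other things on the bench where they are.

Things in the scene. Friction and masses are not known exactly. Their poses are not given: they have to be found in the camera images.
- box: pine box fixed to the bench, 200 (its x) x 150 (its y) x 100 mm high; walls and floor 12 mm (inside x -88 to 88, y -63 to 63, floor at z = 12 mm). Origin at the centre of its underside, z up; its -x wall, the front with the slot, looks roughly towards the robot. Outside the -y wall a wooden cleat, 22 mm high, out to y = -105 mm.
- bracket_top (a point): middle of the top edge of the steel angle bracket inside the box, at x = 0, y = 10.5, z = 85 mm in the box frame. Its upright leg stands parallel to the +y wall, x -70 to 70 mm, 5 mm thick (y 8 to 13 mm), down to the floor; its foot runs to y = -42 mm. The gap between the leg and the inside of the +y wall is 50 mm wide, open upwards once the cover is up.
- runner (a point): centre of the grey nut runner outside the +y wall, at x = 0, y = 185, z = 58 mm in the box frame; it lies along the box y from y = 75 to 250 mm, 80 mm wide with its wooden cradle, top at z = 89 mm. Fixed; leave it alone.
- slot (a point): centre of the levering slot at the outer face of the box's front wall: a cut-out in the top of this wall, 80 mm wide along the box's y, 12 mm high (z = 88 to 100 mm above the bench), through the 12 mm wall; bounded above by the underside of the shut cover; free space behind it. Axes as the box's.
- cover (a joint): opening angle of the plywood cover in rad: 0 shut, lying flush on the box's rim, up to 1.9 (leaning back beyond upright, 1.57). Stiff hinge: it stays at any angle; a lift of about 1.5 to 2 N at its front edge moves it.
- cover_hinge (a point): centre of the cover's hinge line, which runs along the box's y on top of the far (+x) wall, at x = 100 mm, z = 100 mm in the box's frame; on the underside of the cover.
- cover_edge (a point): middle of the cover's front edge (the free edge over the slot), 200 mm from the hinge line; the cover is 200 x 150 x 6 mm, without handle.
- bolt_head (a point): centre of the hexagonal steel bolt head, 24 mm across flats (27.7 across corners), 20 mm long along its axis, which lies level along the box y. In the box frame at x = 0, y = 38, z = 58 mm: mid-gap behind the bracket, 42 mm below the rim, on a 16 mm shank from the +y wall. Free on both sides along the box x. Hidden until the cover is up. Its axes turn with the bolt.
- bolt (a joint): angle of the bolt about its axis in rad. The runner turns it steadily at about 0.2 rad/s with at most 0.12 N m; a firm pinch of 20 N or more on the head at any angle stops it.
- scraper: stiff scraper lying flat on the bench, blade forward along its +x: wooden handle 100 x 26 (its y) x 30 mm high, x from -70 to 30 mm; steel blade 85 mm long, 40 mm wide, 2.5 mm thick, x from 30 to 115 mm, at mid height (14 to 16 mm above the handle's underside). Origin on the handle's underside at the best place to grip, near the balance point; about 130 g.
- scraper_tip (a point): middle of the blade's front edge, 115 mm ahead of and 15 mm above the scraper's origin.
- glue: white glue bottle, 56 mm wide, 160 mm high, standing; origin under its centre. Leave it alone.
- offcut: pine offcut 90 x 45 x 45 mm; origin under its centre. Leave it alone.
- tin: open metal tin, 70 mm wide, 80 mm high; origin under its centre. Leave it alone.
Not all that is in view belongs to the job. Of the things shaped like the scraper, the wooden one is meant.

How it is judged:
By the outcome, as a careful person would: the job done as asked, in the order asked, and still so for the second after the job is handed in, while the arm keeps its last pose, push and grip.
It also fails if it takes over 59 s, if anything falls off the work surface, if the arm or the gripper's body presses on something with over 40 N, if the wrist force passes 120 N, or if a joint passes its speed limit or range.

## Working session

There is one attempt and no reset: what is moved stays moved. The work goes in short steps, Python scripts to look and compute and a tool call to move; the robot and the scene stay as the last step left them, time stands still between calls to the robot, and variables do not carry over. Pictures are saved under pics/ and viewed, and the job is handed in when it is done.

Besides the shell and the picture viewer there is one more tool, called after ">>>" as name([rows], argument=value, ...), one row to a line, values as JSON. play_rows: Moves the arm, as the interface text tells. Its arguments: {"type":"object","properties":{"motion":{"type":"array","items":{"type":"array"}}},"required":["motion"]}

```bash
ls; mkdir -p pics
cat > h.py <<'E'
import numpy as np, cv2
from plant import state, cams, workorder, nets
def grab(n,f=None):
    p,d=cams.grab_frame(n)
    if f: cv2.imwrite('pics/'+f,cv2.cvtColor(p,cv2.COLOR_RGB2BGR))
    return p,d
def cam(n):
    c=cams.camera_info(n); K=np.array(c['K'],float);R,_=cv2.Rodrigues(np.array(c['rvec'],float));t=np.array(c['tvec'],float).ravel()
    return K,R,t
def cloud(n,d):
    K,R,t=cam(n);v,u=np.mgrid[0:d.shape[0],0:d.shape[1]]
    P=np.stack([(u-K[0,2])/K[0,0]*d,(v-K[1,2])/K[1,1]*d,d],-1)
    return (P-t)@R
def proj(n,X):
    K,R,t=cam(n);c=R@np.array(X,float)+t;p=K@c;return p[:2]/p[2]
np.set_printoptions(precision=4,suppress=True)
E
python3 - <<'E'
from h import *
for n in('scene','top'):
    p,d=grab(n,n+'0.png'); np.save(n+'0.npy',d)
    for t in('scraper','scraper_tip','slot','cover_hinge','cover_edge','box'):
        print(n,t,[(np.round(r['at'],3),round(r['score'],2),proj(n,r['at']).round()) for r in nets.landmark_of(n,t)][:4])
s=state();print(s['time'],s['tool_pos'],s['tool_rot'],s['gripper_width'],s['contact_force'])
E
```

```text
pics
scene scraper [(array([ 0.495, -0.412,  0.001]), 0.92, array([214., 336.])), (array([ 0.47 , -0.256, -0.003]), 0.79, array([254., 280.])), (array([ 0.342, -0.126,  0.002]), 0.64, array([247., 225.])), (array([ 0.267, -0.385,  0.002]), 0.58, array([150., 279.]))]
scene scraper_tip [(array([ 0.589, -0.274,  0.018]), 0.96, array([291., 303.])), (array([ 0.437, -0.507,  0.016]), 0.93, array([156., 356.])), (array([ 0.262, -0.264,  0.016]), 0.89, array([186., 242.])), (array([ 0.276, -0.027,  0.013]), 0.88, array([252., 193.]))]
scene slot [(array([0.509, 0.019, 0.092]), 0.76, array([330., 190.])), (array([0.609, 0.017, 0.002]), 0.71, array([362., 230.]))]
scene cover_hinge [(array([0.712, 0.016, 0.102]), 0.73, array([404., 215.]))]
scene cover_edge [(array([0.516, 0.023, 0.1  ]), 0.83, array([333., 187.])), (array([ 0.697, -0.358,  0.001]), 0.67, array([312., 364.]))]
scene box [(array([ 0.612,  0.019, -0.002]), 0.75, array([364., 231.]))]
top scraper [(array([ 0.47, -0.26,  0.  ]), 0.72, array([397., 218.])), (array([ 0.272, -0.378, -0.001]), 0.67, array([437., 285.])), (array([ 0.497, -0.41 , -0.001]), 0.64, array([447., 209.])), (array([ 0.334, -0.124, -0.003]), 0.63, array([351., 263.]))]
top scraper_tip [(array([ 0.271, -0.262,  0.016]), 0.73, array([399., 286.])), (array([ 0.585, -0.279,  0.015]), 0.72, array([405., 179.])), (array([ 0.436, -0.508,  0.017]), 0.71, array([483., 230.])), (array([ 0.275, -0.024,  0.014]), 0.61, array([318., 284.]))]
top slot [(array([0.514, 0.017, 0.095]), 0.57, array([303., 200.]))]
top cover_hinge [(array([0.712, 0.017, 0.1  ]), 0.72, array([304., 128.]))]
top cover_edge [(array([0.51 , 0.023, 0.103]), 0.85, array([301., 202.]))]
top box [(array([ 0.613,  0.022, -0.001]), 0.57, array([303., 169.]))]
0.7 [ 0.2089 -0.589   0.2313] [ 0.5775  0.408   0.5775 -0.408 ] 1.001135999768469 [-0.4502  0.1122  0.5887]
```

View pics/scene0.png

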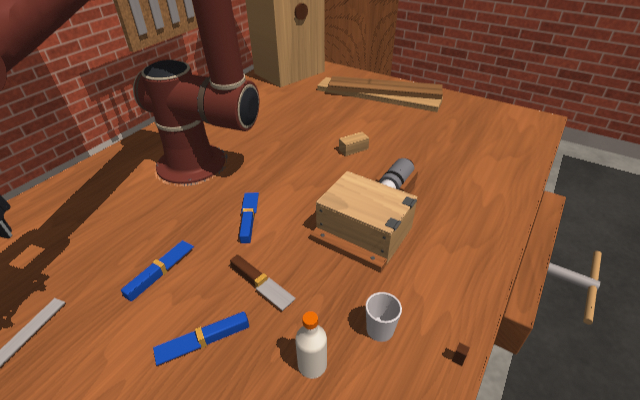

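View pics/top0.png

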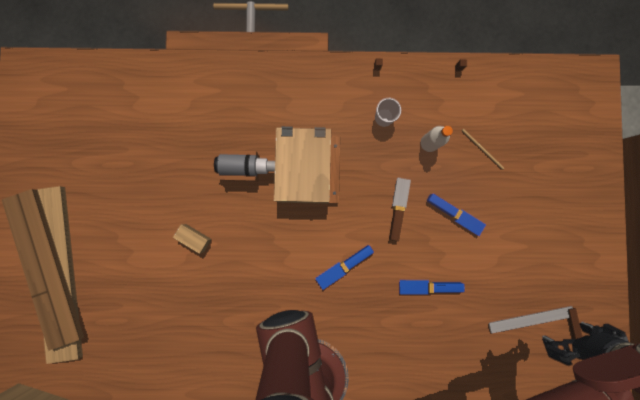

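Run:
```python
import cv2
a=cv2.imread('pics/scene0.png')[180:400,100:340];b=cv2.imread('pics/top0.png')[140:330,280:520]
a=cv2.resize(a,None,fx=1.65,fy=1.65,interpolation=3);b=cv2.resize(b,None,fx=1.65,fy=1.65,interpolation=3)
b=cv2.copyMakeBorder(b,0,a.shape[0]-b.shape[0],0,0,0)
cv2.imwrite('pics/crop0.png',cv2.hconcat([a,b]))
```

```text
(no output)
```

View pics/crop0.png

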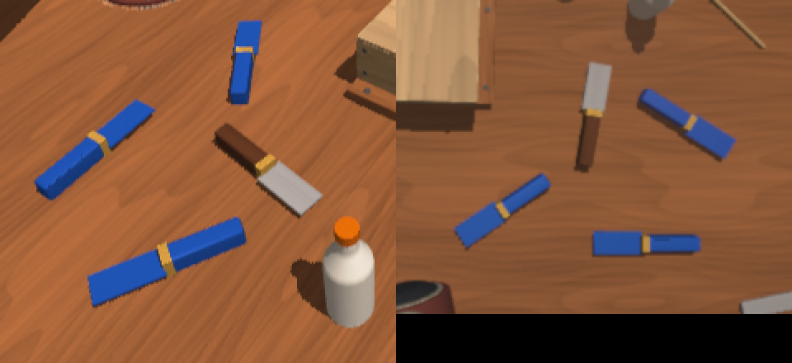

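Look-alikes, by scene pixel: blue at (200,337), (157,270) and (249,217); wood-handled with a steel blade at (260,283), top (400,210). I pick the wooden one, and the crop confirms it. Next I refine the poses from depth.

Run:
```python
from h import *
from scipy.spatial.transform import Rotation as Ro
for n in('scene','top'):
    d=np.load(n+'0.npy');P=cloud(n,d);ok=d>0
    m=ok&(P[...,2]>.1)&(P[...,2]<.115)&(abs(P[...,0]-.61)<.17)&(abs(P[...,1]-.02)<.13)
    q=P[m];r=cv2.minAreaRect((q[:,:2]*1000).astype(np.float32));print(n,'cover',m.sum(),np.round(r[0],1),np.round(r[1],1),r[2],np.median(q[:,2]))
    m=ok&(P[...,2]>.007)&(P[...,2]<.045)&(abs(P[...,0]-.505)<.14)&(abs(P[...,1]+.265)<.07)
    q=P[m]
    o=np.array([.47,-.258]);t=np.array([.587,-.277]);u=(t-o)/np.linalg.norm(t-o)
    q=q[abs((q[:,:2]-o)@[-u[1],u[0]])<.035]
    r=cv2.minAreaRect((q[:,:2]*1000).astype(np.float32));print(' scr',len(q),np.round(r[0],1),np.round(r[1],1),r[2])
    h=q[q[:,2]>.024];r=cv2.minAreaRect((h[:,:2]*1000).astype(np.float32));print(' handle',len(h),np.round(r[0],1),np.round(r[1],1),r[2],np.median(h[:,2]))
    c=np.cov(q[:,:2].T);w,v=np.linalg.eigh(c);print(' pca',np.degrees(np.arctan(v[1,1]/v[0,1])))
    b=ok&(abs(P[...,2])<.01);print(' bench z',np.median(P[b][:,2]))
s=state();R=Ro.from_quat(np.roll(s['tool_rot'],-1)).as_matrix();print(R, s['joint_pos'])
```

```text
scene cover 3455 [615.1  18.8] [153.8 205.2] 88.81275939941406 0.10562022060687454
 scr 1146 [ 496.3 -263.3] [ 41.7 183.6] 80.76676177978516
 handle 416 [ 455.9 -256.3] [ 27.4 101.3] 79.81719207763672 0.028759187432479325
 pca -8.060186221356696
 bench z -0.0008623433061708907
top cover 4036 [614.2  20.6] [150.1 204.8] 89.05477142333984 0.10587902068089877
 scr 734 [ 494.4 -260.9] [ 40.4 184.8] 79.90240478515625
 handle 312 [ 453.5 -253.7] [ 27.9 101.6] 79.836669921875 0.029152356195805466
 pca -10.634446696574082
 bench z -0.0007678821797318371
[[ 0.      0.9425  0.3342]
 [-0.      0.3342 -0.9425]
 [-1.      0.      0.    ]] [-1.349   0.0527  1.6129  0.      1.476  -0.119 ]
```

>>> play_rows([
  [-1, [0.0265, 0.033, -0.013], -0.1],
  [-1, [0.053, 0.066, -0.026], -0.2],
  [-1, [0.0795, 0.099, -0.039], -0.3],
  [-1, [0.106, 0.132, -0.052], -0.4],
  [-1, [0.1325, 0.165, -0.065], -0.513],
])

```text
time: 1.2
tool_pos: [0.3422, -0.4227, 0.1661]
tool_rot: [0.454, 0.542, 0.454, -0.542]
contact_force: [1.4, 0.0, -0.3]
gripper_width: 0.999
```

>>> play_rows([
  [-1, [0.0265, 0.033, -0.013], 0],
  [-1, [0.053, 0.066, -0.026], 0],
  [-1, [0.0795, 0.099, -0.039], 0],
  [-1, [0.106, 0.132, -0.052], 0],
  [-1, [0.132, 0.165, -0.065], 0],
])

```text
time: 1.7
tool_pos: [0.4745, -0.2577, 0.1012]
tool_rot: [0.456, 0.541, 0.455, -0.541]
contact_force: [0.4, -1.4, -0.6]
gripper_width: 0.998
```

Run:
```python
from h import *
from scipy.spatial.transform import Rotation as Ro
s=state();R=Ro.from_quat(np.roll(s['tool_rot'],-1)).as_matrix();print(s['time'],s['tool_pos'],np.degrees(np.arctan2(R[1,2],R[0,2])),s['joint_pos'],s['contact_force'])
p,d=grab('wrist','w1.png')
for t in('scraper','scraper_tip'):
    print(t,[(np.round(r['at'],4),round(r['score'],2),proj('wrist',r['at']).round()) for r in nets.landmark_of('wrist',t)][:3])
np.save('w1.npy',cloud('wrist',d)); P=cloud('wrist',d)
q=P[(d>0)&(P[...,2]>.024)&(P[...,2]<.036)&(np.hypot(P[...,0]-.455,P[...,1]+.255)<.07)]
if len(q)>5:print(len(q),cv2.minAreaRect((q[:,:2]*1000).astype(np.float32)))
```

```text
1.7 [ 0.4745 -0.2577  0.1012] -99.8655921930411 [-0.6353 -0.0327  1.9249 -0.      1.2483  1.1077] [ 0.3814 -1.3658 -0.6335]
scraper [(array([ 0.4712, -0.2603,  0.0035]), 0.94, array([329., 208.])), (array([ 0.4924, -0.4177,  0.0008]), 0.66, array([541., 145.])), (array([ 0.3368, -0.1209,  0.0043]), 0.65, array([201., 368.]))]
scraper_tip [(array([ 0.5871, -0.2742,  0.0192]), 0.58, array([319.,  34.]))]
4716 ((454.0552062988281, -252.22079467773438), (27.608312606811523, 100.63949584960938), 80.59410858154297)
```

View pics/w1.png

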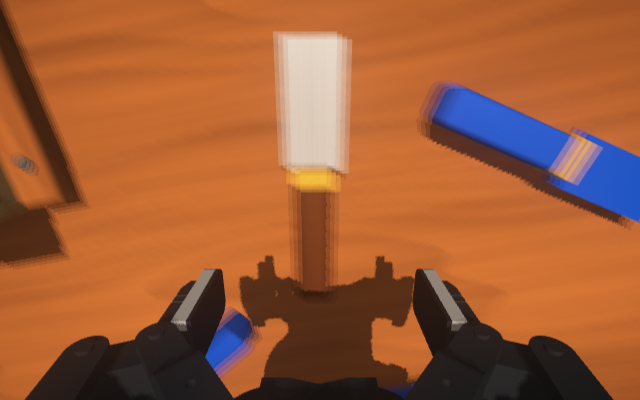

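The wooden scraper lies centred between the fingers (blade at (312,100), collar at (313,180)).

>>> play_rows([
  [-1, [-0.0005, 0.0, -0.04], 0],
  [-1, [-0.0005, 0.0, -0.075], 0],
  [-1, [-0.0005, 0.0, -0.097], 0],
  [0.2, [-0.0005, 0.0, -0.097], 0],
  [1, [-0.0005, 0.0, -0.097], 0],
])

```text
time: 2.35
tool_pos: [0.4729, -0.2601, 0.0051]
tool_rot: [-0.455, -0.541, -0.455, 0.541]
contact_force: [0.0, -0.1, 0.3]
gripper_width: 0.69
```

>>> play_rows([
  [1, [0, 0, 0], 0],
  [1, [0, 0, 0], 0],
  [1, [0, 0, 0], 0],
  [1, [0, 0, 0], 0],
])

```text
time: 2.75
tool_pos: [0.4745, -0.2603, 0.0067]
tool_rot: [0.457, 0.541, 0.454, -0.541]
contact_force: [-0.1, -0.3, 7.1]
gripper_width: 0.29
```

>>> play_rows([
  [1, [0, 0, 0.02], 0],
  [1, [0, 0, 0.06], 0],
  [1, [0, 0, 0.1], 0],
  [1, [0, 0, 0.13], 0],
  [1, [0, 0, 0.13], 0],
])

```text
time: 3.25
tool_pos: [0.4757, -0.261, 0.1402]
tool_rot: [0.459, 0.542, 0.452, -0.54]
contact_force: [0.6, 0.8, -0.6]
gripper_width: 0.291
```

Run:
```python
from h import *
s=state();print(s['time'],s['tool_pos'],s['gripper_width'],s['contact_force'],s['ft_torque'])
p,d=grab('wrist','w2.png')
print([(np.round(r['at'],4),round(r['score'],2)) for r in nets.landmark_of('wrist','scraper_tip')][:3])
P=cloud('wrist',d)
z0=s['tool_pos'][2]
m=(d>0)&(P[...,2]>.09)&(P[...,2]<.2)&(P[...,0]>.48)
q=P[m]
yy=-.173;u=np.array([np.cos(yy),np.sin(yy)]);a=(q[:,:2]-s['tool_pos'][:2])@u;l=(q[:,:2]-s['tool_pos'][:2])@[-u[1],u[0]]
k=(abs(l)<.05)
for lo in range(-20,130,10):
    kk=k&(a>lo/1e3)&(a<=(lo+10)/1e3)
    if kk.sum()>5:print(lo,kk.sum(),np.median(q[kk,2])-z0,l[kk].min(),l[kk].max())
print(a[k].max())
grab('scene','s2.png')
```

```text
3.25 [ 0.4757 -0.261   0.1402] 0.29099190506600736 [ 0.578   0.7844 -0.5827] [-0.0029 -0.0549 -0.0272]
[(array([ 0.267 , -0.2666,  0.0134]), 0.81), (array([ 0.431 , -0.5117,  0.0127]), 0.78), (array([ 0.5891, -0.2801,  0.1525]), 0.73)]
-10 214 0.0502032838694324 0.03166749197663755 0.044533646848136925
0 8097 0.04258829539351733 -0.029312056530286 0.04999238327613245
10 1795 0.017370261187193203 -0.03576104825861105 0.044261244912855435
20 2811 0.012199252378454956 -0.016737225349309794 0.023235507105916958
30 2116 0.003184775876416107 -0.016768385964207093 0.023391211765107747
40 2244 0.0031276750188036218 -0.01681633342276486 0.023313818624194824
50 2446 0.003142654091596725 -0.016854996758967594 0.023355329099927928
60 2636 0.0031115928018217165 -0.01687569204817521 0.023334584155729615
70 2810 0.0030528460334404706 -0.017011807325376285 0.023243120782520287
80 3018 0.0030790325138457253 -0.016854452034991252 0.023265775410753812
90 3310 0.003022967361151374 -0.01704020650344939 0.023182935357407213
100 3334 0.003009925584791573 -0.017037920419087325 0.02331609794684855
0.10974085985245545
```

View pics/w2.png

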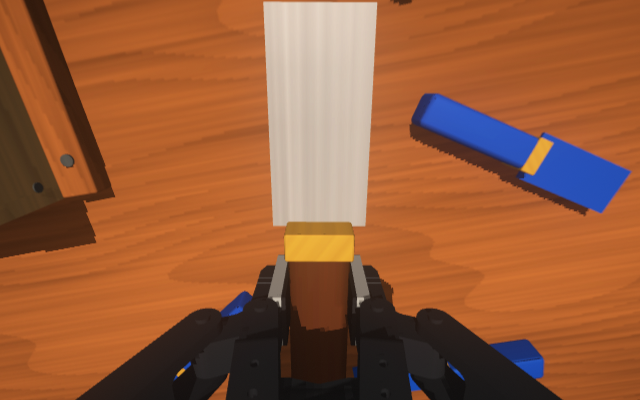

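View pics/s2.png

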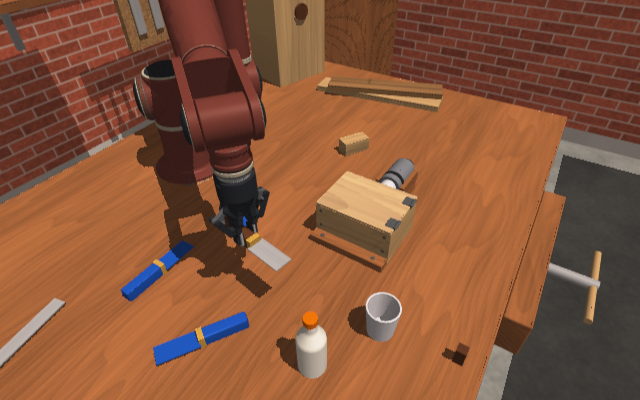

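```bash
cat > m.py <<'E'
from h import *
from scipy.spatial.transform import Rotation as Ro
def blade(f,show=True):
    s=state();z0=s['tool_pos'][2]
    R=Ro.from_quat(np.roll(s['tool_rot'],-1)).as_matrix();yy=np.arctan2(R[1,2],R[0,2])+np.pi/2
    print(s['time'],s['tool_pos'],'yaw',yy,'F',s['contact_force'],s['ft_torque'],s['gripper_width'])
    p,d=grab('wrist',f);P=cloud('wrist',d)
    u=np.array([np.cos(yy),np.sin(yy)]);D=P-s['tool_pos'];a=D[...,:2]@u;l=D[...,:2]@[-u[1],u[0]]
    m=(d>0)&(abs(D[...,2])<.03)&(a>.04)&(a<.13)&(abs(l)<.032)
    A=a[m];L=l[m];Z=D[m][:,2]
    for lo in range(40,130,10):
        kk=(A>lo/1e3)&(A<=lo/1e3+.01)
        if kk.sum()>20:print(lo,kk.sum(),'z-tcp %.4f l %.4f %.4f'%(np.median(Z[kk]),L[kk].min(),L[kk].max()))
    print('maxa',A.max())
E
python3 - <<'E'
from m import *
blade('w3.png')
K,R,t=cam('wrist');print('cam pos',-R.T@t)
d=cams.grab_frame('scene')[1];P=cloud('scene',d)
from h import *
q=P[(d>0)&(abs(P[...,0]-.56)<.04)&(abs(P[...,1]+.275)<.06)&(P[...,2]>.05)]
print(len(q),np.median(q[:,2]),q[:,0].max(),state()['tool_pos'])
E
```

```text
3.4 [ 0.472  -0.2584  0.1328] yaw -0.17215195223880864 F [-0.7254  0.2059 -1.9583] [ 0.0726 -0.0245 -0.0242] 0.2889774554094602
40 2216 z-tcp 0.0079 l -0.0181 0.0221
50 2376 z-tcp 0.0078 l -0.0182 0.0219
60 2568 z-tcp 0.0078 l -0.0184 0.0220
70 2720 z-tcp 0.0077 l -0.0182 0.0219
80 3032 z-tcp 0.0076 l -0.0184 0.0218
90 3194 z-tcp 0.0076 l -0.0184 0.0217
100 3495 z-tcp 0.0075 l -0.0184 0.0217
110 777 z-tcp 0.0074 l -0.0183 0.0217
maxa 0.11249651221823649
cam pos [ 0.5547 -0.271   0.2738]
1152 0.39264274716063957 0.5864563312521738 [ 0.4715 -0.258   0.1316]
```

>>> play_rows([
  [1, [-0.02, 0.035, 0], 0.03],
  [1, [-0.04, 0.08, 0], 0.06],
  [1, [-0.06, 0.125, 0], 0.09],
  [1, [-0.08, 0.17, 0], 0.12],
  [1, [-0.1, 0.215, 0], 0.154],
])

```text
time: 4.0
tool_pos: [0.3707, -0.0423, 0.1321]
tool_rot: [-0.494, -0.504, -0.497, 0.505]
contact_force: [1.2, 1.3, -1.6]
gripper_width: 0.288
```

>>> play_rows([
  [1, [0, 0.04, -0.01], 0],
  [1, [0, 0.067, -0.03], 0],
  [1, [0, 0.067, -0.047], 0],
  [1, [0, 0.067, -0.047], 0],
  [1, [0, 0.067, -0.047], 0],
])

```text
time: 4.5
tool_pos: [0.372, 0.023, 0.0862]
tool_rot: [-0.495, -0.504, -0.496, 0.505]
contact_force: [-0.5, -0.0, -1.7]
gripper_width: 0.289
```

Run:
```python
from m import *
blade('w4.png')
p,d=grab('scene','s4.png')
print(state()['tool_pos'])
for t in('slot','cover_edge'):
    for n in('scene','wrist'):print(n,t,[(np.round(r['at'],4),round(r['score'],2)) for r in nets.landmark_of(n,t)][:2])
cv2.imwrite('pics/s4c.png',cv2.resize(cv2.cvtColor(p[120:280,180:440],cv2.COLOR_RGB2BGR),None,fx=3,fy=3))
```

```text
4.5 [0.372  0.023  0.0862] yaw -0.01832633184321275 F [-0.4811 -0.0233 -1.6806] [-0.0142 -0.0592  0.0115] 0.2892056925155419
40 2213 z-tcp 0.0099 l -0.0187 0.0215
50 2351 z-tcp 0.0099 l -0.0189 0.0214
60 2547 z-tcp 0.0098 l -0.0187 0.0213
70 2712 z-tcp 0.0098 l -0.0188 0.0215
80 2942 z-tcp 0.0098 l -0.0189 0.0214
90 3194 z-tcp 0.0098 l -0.0190 0.0213
100 3442 z-tcp 0.0097 l -0.0190 0.0212
110 1337 z-tcp 0.0097 l -0.0188 0.0211
maxa 0.11413551406461678
[0.3733 0.0224 0.0878]
scene slot [(array([0.5114, 0.0179, 0.0889]), 0.66)]
wrist slot []
scene cover_edge [(array([0.5114, 0.0224, 0.0999]), 0.8), (array([0.4867, 0.0193, 0.0946]), 0.51)]
wrist cover_edge []
```

View pics/w4.png

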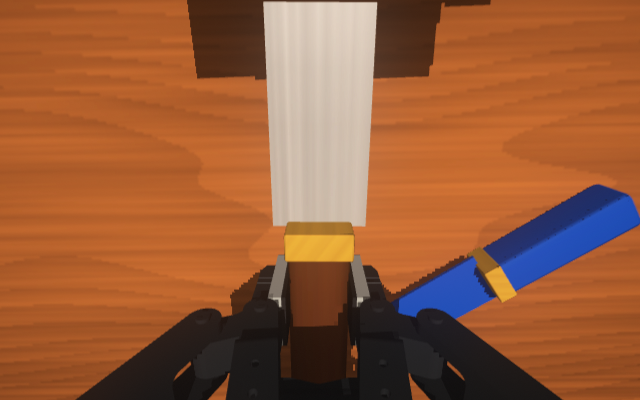

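View pics/s4c.png

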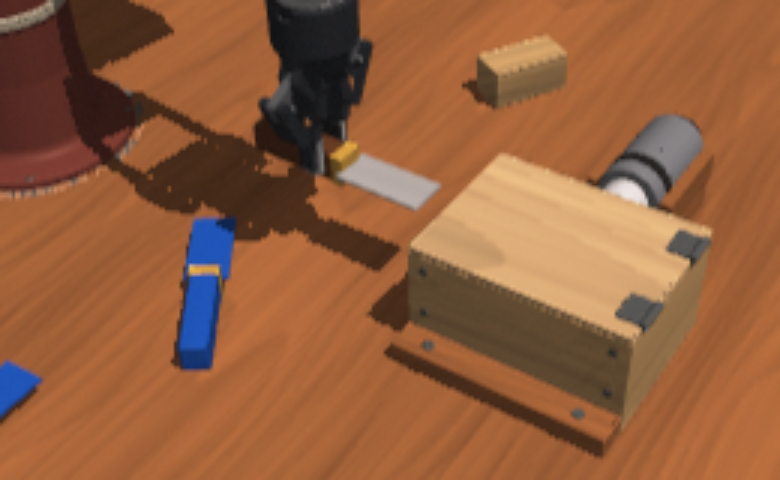

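>>> play_rows([
  [1, [0.005, 0, -0.0015], 0],
  [1, [0.018, -0.0005, -0.0015], 0],
  [1, [0.032, -0.001, -0.0015], 0],
  [1, [0.046, -0.001, -0.0015], 0],
  [1, [0.06, -0.001, -0.0015], 0],
])

```text
time: 5.3
tool_pos: [0.4339, 0.0218, 0.0859]
tool_rot: [0.495, 0.505, 0.495, -0.505]
contact_force: [0.4, 0.0, -1.0]
gripper_width: 0.289
```

Run:
```python
from m import *
blade('w5.png')
p,d=grab('scene')
cv2.imwrite('pics/s5c.png',cv2.resize(cv2.cvtColor(p[120:280,180:440],cv2.COLOR_RGB2BGR),None,fx=3,fy=3))
```

```text
5.3 [0.4339 0.0218 0.0859] yaw -0.018573016771538997 F [ 0.3827  0.0026 -0.9618] [-0.006   0.0257  0.0354] 0.28864908576848664
40 2180 z-tcp 0.0097 l -0.0185 0.0216
50 2352 z-tcp 0.0096 l -0.0186 0.0216
60 2526 z-tcp 0.0097 l -0.0185 0.0217
70 2665 z-tcp 0.0097 l -0.0187 0.0216
80 5373 z-tcp 0.0210 l -0.0320 0.0320
90 6133 z-tcp 0.0210 l -0.0320 0.0320
100 6632 z-tcp 0.0210 l -0.0320 0.0320
110 1819 z-tcp 0.0210 l -0.0320 0.0320
maxa 0.11296270120082277
```

View pics/s5c.png

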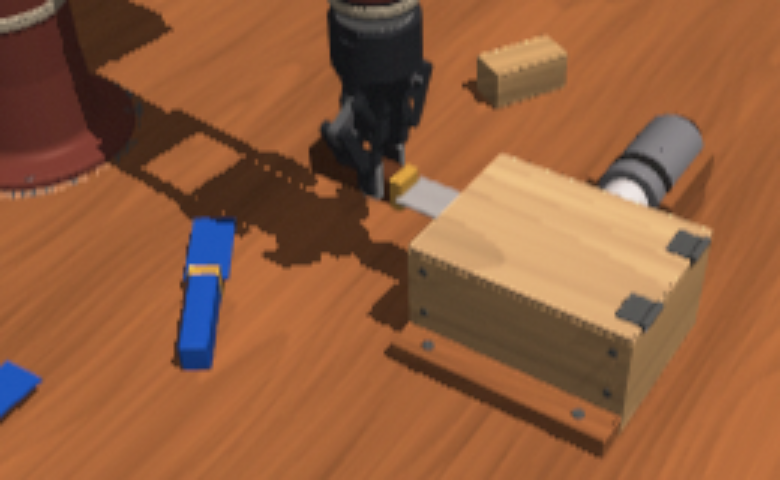

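View pics/w5.png

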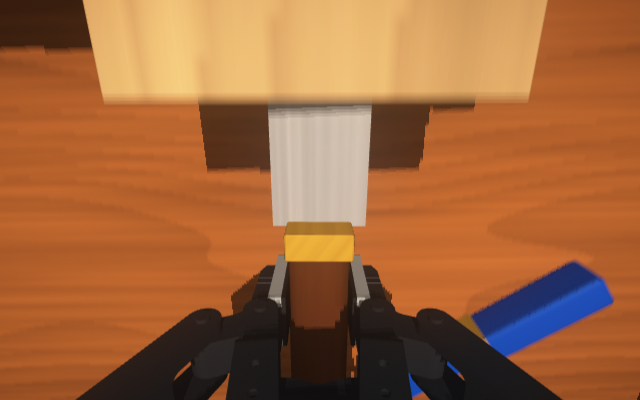

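The blade is in the slot (wrist: cover edge at row 100, blade passing under it at columns 268–372). Levering along the hinge arc.

>>> play_rows([
  [1, [0.0, 0, 0.006], 0],
  [1, [0.001, 0, 0.02], 0],
  [1, [0.003, 0, 0.037], 0],
  [1, [0.0075, 0, 0.053], 0],
  [1, [0.013, 0, 0.069], 0],
])

```text
time: 5.9
tool_pos: [0.4457, 0.022, 0.1563]
tool_rot: [-0.495, -0.505, -0.495, 0.505]
contact_force: [-0.7, 0.2, -4.0]
gripper_width: 0.286
```

Run:
```python
from m import *
s=state();print(s['tool_pos'],s['contact_force'],s['ft_torque'],s['gripper_width'])
p,d=grab('scene')
print(nets.landmark_of('scene','cover_edge')[:2]);print(nets.landmark_of('scene','scraper_tip')[:1])
cv2.imwrite('pics/s6c.png',cv2.resize(cv2.cvtColor(p[120:280,180:440],cv2.COLOR_RGB2BGR),None,fx=3,fy=3))
```

```text
[0.4457 0.022  0.1563] [-0.7423  0.1503 -3.9819] [-0.0527  0.2378 -0.0333] 0.28586095432999303
[{'at': [0.5294, 0.0239, 0.1772], 'score': 0.61}]
[{'at': [0.2645, -0.2627, 0.0148], 'score': 0.85}]
```

View pics/s6c.png

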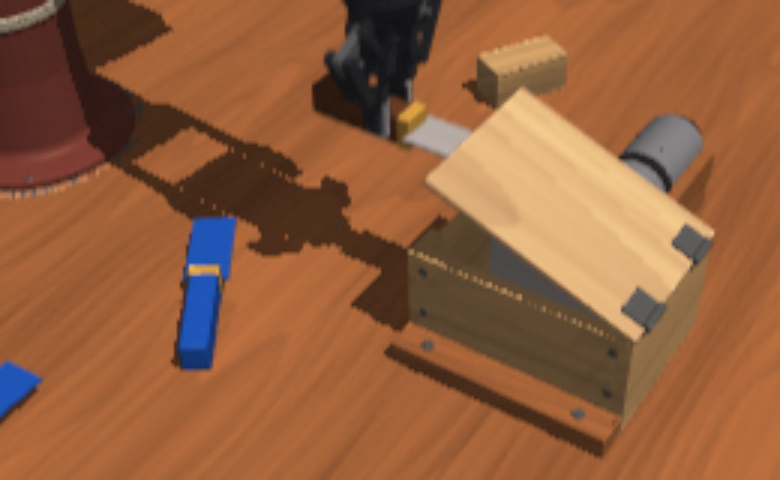

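>>> play_rows([
  [1, [0.007, 0, 0.015], 0],
  [1, [0.016, 0, 0.029], 0],
  [1, [0.026, 0, 0.042], 0],
  [1, [0.037, -0.0005, 0.054], 0],
  [1, [0.0495, -0.001, 0.065], 0],
])

```text
time: 6.55
tool_pos: [0.4956, 0.0212, 0.2203]
tool_rot: [-0.495, -0.504, -0.496, 0.505]
contact_force: [-1.3, -0.3, -2.4]
gripper_width: 0.287
```

>>> play_rows([
  [1, [0.0135, 0, 0.0095], 0],
  [1, [0.028, 0, 0.018], 0],
  [1, [0.043, -0.0005, 0.0245], 0],
  [1, [0.0585, -0.001, 0.03], 0],
  [1, [0.0665, -0.001, 0.032], 0],
])

```text
time: 7.05
tool_pos: [0.5631, 0.0199, 0.2525]
tool_rot: [0.495, 0.505, 0.495, -0.504]
contact_force: [-1.1, 0.2, -1.0]
gripper_width: 0.293
```

Run:
```python
from m import *
s=state();print(s['tool_pos'],s['contact_force'],s['ft_torque'],s['gripper_width'])
p,d=grab('scene')
print(nets.landmark_of('scene','cover_edge')[:2])
cv2.imwrite('pics/s7c.png',cv2.resize(cv2.cvtColor(p[90:280,180:440],cv2.COLOR_RGB2BGR),None,fx=3,fy=3))
grab('wrist','w7.png')
```

```text
[0.5631 0.0199 0.2525] [-1.0933  0.2198 -0.9816] [-0.004   0.1696  0.0234] 0.29299883818883793
[{'at': [0.6703, 0.0235, 0.2941], 'score': 0.73}]
```

View pics/s7c.png

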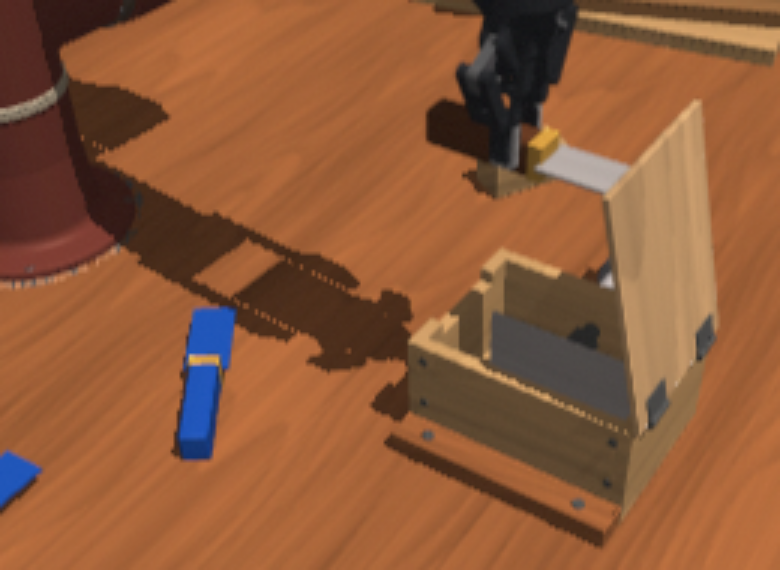

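View pics/w7.png

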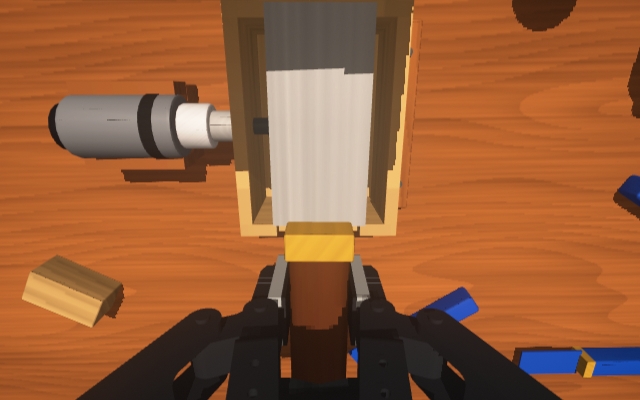

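>>> play_rows([
  [1, [0.01, 0, 0.001], 0],
  [1, [0.02, -0.0005, 0.002], 0],
  [1, [0.031, -0.0005, 0.002], 0],
  [1, [0.042, -0.001, 0.002], 0],
  [1, [0.042, -0.001, 0.002], 0],
])

```text
time: 7.7
tool_pos: [0.6052, 0.0188, 0.2535]
tool_rot: [0.496, 0.505, 0.495, -0.505]
contact_force: [0.1, 0.3, -1.9]
gripper_width: 0.29
```

Run:
```python
from m import *
s=state();print(s['time'],s['tool_pos'],s['contact_force'],s['ft_torque'],s['gripper_width'])
for n in('scene','top'):
    p,d=grab(n)
    P=cloud(n,d);q=P[(d>0)&(P[...,2]>.13)&(P[...,2]<.32)&(P[...,0]>.69)&(P[...,0]<.80)&(abs(P[...,1]-.02)<.075)]
    if len(q)>50:
        c=np.polyfit(q[:,2],q[:,0],1);print(n,len(q),'lean',np.degrees(np.arctan(c[0])),q[:,2].max(), np.polyval(c,[.1,.3]))
    print(nets.landmark_of(n,'cover_edge')[:2],nets.landmark_of(n,'cover_hinge')[:1])
```

```text
7.7 [0.6052 0.0188 0.2535] [ 0.0827  0.2572 -1.8861] [ 0.011  -0.0036 -0.058 ] 0.2896823493643882
scene 1354 lean 0.8689822269129597 0.30127674530866305 [0.7205 0.7235]
[{'at': [0.7217, 0.0196, 0.2955], 'score': 0.92}] [{'at': [0.7127, 0.0194, 0.1023], 'score': 0.65}]
top 329 lean 5.326951868919214 0.3028920847386805 [0.7032 0.7219]
[{'at': [0.7213, 0.0182, 0.3032], 'score': 0.54}, {'at': [0.4053, 0.3396, -0.0028], 'score': 0.22}] []
```

>>> play_rows([
  [1, [-0.03, 0, 0], 0],
  [1, [-0.065, -0.03, 0], -0.03],
  [1, [-0.095, -0.07, 0], -0.07],
  [1, [-0.12, -0.112, 0], -0.11],
  [1, [-0.1315, -0.158, -0.01], -0.154],
])

```text
time: 8.5
tool_pos: [0.4714, -0.14, 0.2458]
tool_rot: [0.456, 0.542, 0.454, -0.541]
contact_force: [1.4, -0.5, -1.0]
gripper_width: 0.294
```

>>> play_rows([
  [1, [0, -0.035, -0.03], 0],
  [1, [0, -0.07, -0.062], 0],
  [1, [0, -0.1, -0.1], 0],
  [1, [0, -0.119, -0.145], 0],
  [1, [0, -0.119, -0.185], 0],
])

```text
time: 9.0
tool_pos: [0.4721, -0.2604, 0.0577]
tool_rot: [-0.455, -0.542, -0.454, 0.542]
contact_force: [0.2, -0.5, -2.2]
gripper_width: 0.295
```

>>> play_rows([
  [1, [0, 0, -0.02], 0],
  [1, [0, 0, -0.035], 0],
  [1, [0, 0, -0.045], 0],
  [1, [0, 0, -0.049], 0],
  [1, [0, 0, -0.051], 0],
])

```text
time: 9.5
tool_pos: [0.4732, -0.2584, 0.0087]
tool_rot: [0.456, 0.541, 0.455, -0.541]
contact_force: [-0.0, -0.1, -1.0]
gripper_width: 0.292
```

>>> play_rows([
  [1, [0, 0, -0.001], 0],
  [1, [0, 0, -0.002], 0],
  [1, [0, 0, -0.003], 0],
  [1, [0, 0, -0.003], 0],
])

```text
time: 9.9
tool_pos: [0.4732, -0.2585, 0.0067]
tool_rot: [0.456, 0.541, 0.455, -0.541]
contact_force: [-2.9, 2.2, 6.8]
gripper_width: 0.289
```

>>> play_rows([
  [0.2, [0, 0, 0], 0],
  [0, [0, 0, 0.0], 0],
  [-1, [0, 0, 0.002], 0],
  [-1, [0, 0, 0.004], 0],
  [-1, [0, 0, 0.008], 0],
])

```text
time: 10.4
tool_pos: [0.4722, -0.2579, 0.0128]
tool_rot: [-0.455, -0.541, -0.455, 0.541]
contact_force: [-0.0, -0.0, 0.8]
gripper_width: 0.977
```

>>> play_rows([
  [-1, [0, 0, 0.005], 0],
  [-1, [0, 0, 0.03], 0],
  [-1, [0, 0, 0.07], 0],
  [-1, [0, 0, 0.115], 0],
  [-1, [0, 0, 0.16], 0],
])

```text
time: 10.9
tool_pos: [0.472, -0.2578, 0.1746]
tool_rot: [-0.455, -0.541, -0.455, 0.541]
contact_force: [1.3, -1.2, -0.4]
gripper_width: 0.996
```

Run:
```python
from m import *
s=state();print(s['time'],s['tool_pos'],s['contact_force'],s['gripper_width'],s['joint_pos'])
for n in('scene','top'):
    p,d=grab(n,n+'8.png')
    for t in('scraper','bolt_head','cover_edge','bracket_top','runner','cover_hinge'):
        print(n,t,[(np.round(r['at'],4),round(r['score'],2)) for r in nets.landmark_of(n,t)][:4])
```

```text
10.9 [ 0.472  -0.2578  0.1746] [ 1.2517 -1.2315 -0.3805] 0.996390448954986 [-0.6383 -0.1145  1.8724 -0.      1.3838  1.1047]
scene scraper [(array([ 0.3384, -0.1263, -0.0004]), 0.94), (array([ 0.2694, -0.3807,  0.0064]), 0.91), (array([ 0.4952, -0.4121, -0.0019]), 0.88), (array([ 0.4667, -0.2555, -0.0016]), 0.8)]
scene bolt_head [(array([ 0.466 , -0.2576, -0.0013]), 0.62), (array([0.6159, 0.0571, 0.0592]), 0.61), (array([0.6104, 0.0296, 0.0856]), 0.2)]
scene cover_edge [(array([ 0.613 ,  0.0196, -0.0011]), 0.61), (array([ 0.7752, -0.2177,  0.0031]), 0.22)]
scene bracket_top [(array([0.6115, 0.0323, 0.0865]), 0.7)]
scene runner [(array([0.6139, 0.2031, 0.0569]), 0.98), (array([0.6112, 0.032 , 0.0862]), 0.68)]
scene cover_hinge [(array([0.7161, 0.0166, 0.0966]), 0.95)]
top scraper [(array([ 0.4685, -0.2581,  0.0017]), 0.69), (array([ 0.3395, -0.1235, -0.0044]), 0.69)]
top bolt_head [(array([0.6168, 0.0604, 0.06  ]), 0.69)]
top cover_edge [(array([0.7206, 0.0184, 0.3005]), 0.64)]
top bracket_top [(array([0.6083, 0.0295, 0.0847]), 0.76), (array([0.7221, 0.0212, 0.299 ]), 0.48)]
top runner [(array([0.6163, 0.2045, 0.0575]), 0.89)]
top cover_hinge [(array([0.7119, 0.0164, 0.1023]), 0.68)]
```

View pics/scene8.png

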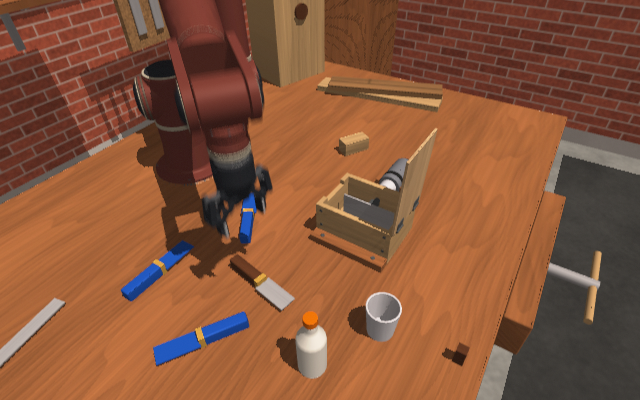

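View pics/top8.png

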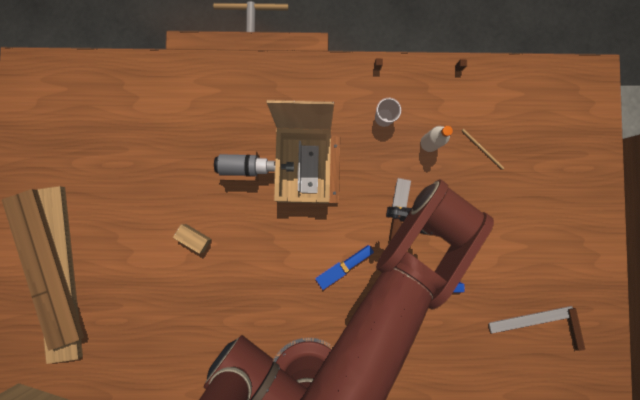

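Scraper is back on the bench (scene (260,283)) and the cover stands upright; now over the gap.

>>> play_rows([
  [-1, [0.012, 0.026, 0], 0.145],
  [-1, [0.024, 0.052, 0], 0.29],
  [-1, [0.036, 0.079, 0], 0.435],
  [-1, [0.048, 0.105, 0], 0.58],
  [-1, [0.06, 0.132, 0], 0.725],
])

```text
time: 12.1
tool_pos: [0.5328, -0.125, 0.1727]
tool_rot: [0.618, 0.343, 0.618, -0.343]
contact_force: [-0.0, -0.6, -0.1]
gripper_width: 0.997
```

>>> play_rows([
  [-1, [0.012, 0.026, 0], 0.145],
  [-1, [0.024, 0.052, 0], 0.29],
  [-1, [0.036, 0.079, 0], 0.435],
  [-1, [0.048, 0.105, 0], 0.58],
  [-1, [0.06, 0.132, 0], 0.725],
])

```text
time: 12.6
tool_pos: [0.5928, 0.0071, 0.1727]
tool_rot: [0.7, 0.101, 0.7, -0.101]
contact_force: [-0.3, -0.5, 0.1]
gripper_width: 0.999
```

>>> play_rows([
  [-1, [0.012, 0.026, 0], 0.14],
  [-1, [0.0225, 0.0515, 0], 0.274],
  [-1, [0.0225, 0.0515, 0], 0.274],
  [-1, [0.0225, 0.0515, 0], 0.274],
])

```text
time: 13.0
tool_pos: [0.6148, 0.0577, 0.1724]
tool_rot: [0.707, 0.007, 0.707, -0.007]
contact_force: [0.1, -0.3, 0.0]
gripper_width: 1.0
```

Run:
```python
from m import *
s=state();R=Ro.from_quat(np.roll(s['tool_rot'],-1)).as_matrix()
print(s['time'],s['tool_pos'],'jaw',np.degrees(np.arctan2(R[1,2],R[0,2])),s['contact_force'],s['joint_pos'])
p,d=grab('wrist','w9.png')
for t in('bolt_head','bracket_top'):
    print(t,[(np.round(r['at'],4),round(r['score'],2),proj('wrist',r['at']).round()) for r in nets.landmark_of('wrist',t)][:3])
# box frame cloud
P=cloud('wrist',d);np.save('w9.npy',np.dstack([P,d]))
print(proj('wrist',s['tool_pos']))
p,d=grab('scene','s9.png')
```

```text
13.0 [0.6148 0.0577 0.1724] jaw -1.110889517117692 [ 0.0695 -0.3251  0.0317] [-0.0267  0.0777  1.6866 -0.0005  1.3781 -0.0072]
bolt_head [(array([0.6146, 0.0584, 0.0602]), 0.62, array([319., 199.]))]
bracket_top [(array([0.6119, 0.0315, 0.0854]), 0.97, array([316., 243.]))]
[319.1245 272.3492]
```

View pics/w9.png

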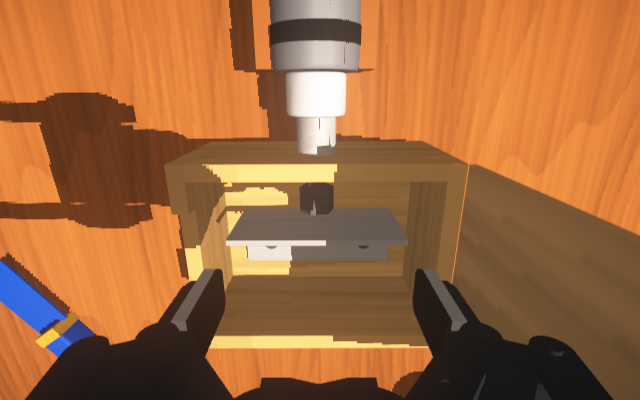

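View pics/s9.png

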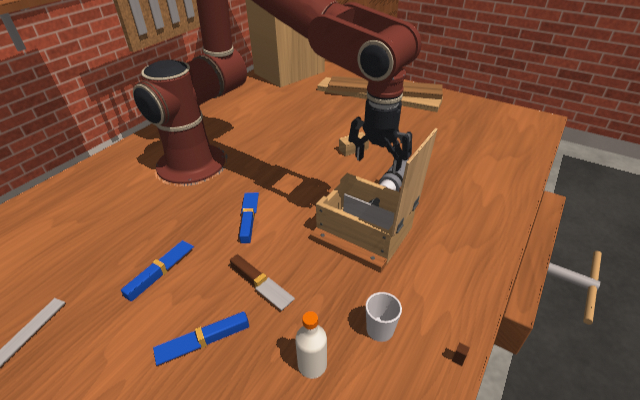

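Bolt head at (316,199), bracket edge at row 243; fingers straddle it clear of the cover. Descending.

>>> play_rows([
  [-1, [0.0003, 0, -0.03], 0],
  [-1, [0.0003, 0, -0.06], 0],
  [-1, [0.0003, 0, -0.08], 0],
  [-1, [0.0003, 0, -0.09], 0],
  [-1, [0.0003, 0, -0.09], 0],
])

```text
time: 13.7
tool_pos: [0.6139, 0.0569, 0.0811]
tool_rot: [0.706, 0.007, 0.708, -0.007]
contact_force: [-0.1, 0.2, 0.8]
gripper_width: 0.998
```

>>> play_rows([
  [-1, [0, 0, -0.015], 0],
  [-1, [0, 0, -0.03], 0],
  [-1, [0, 0, -0.04], 0],
  [-1, [0, 0, -0.042], 0],
  [-1, [0, 0, -0.042], 0],
])

```text
time: 14.2
tool_pos: [0.6148, 0.0575, 0.04]
tool_rot: [0.707, 0.007, 0.708, -0.007]
contact_force: [-0.9, 0.7, 0.6]
gripper_width: 1.0
```

>>> play_rows([
  [0, [0, 0, 0], 0],
  [0.3, [0, 0, 0], 0],
  [1, [0, 0, 0], 0],
  [1, [0, 0, 0], 0],
  [1, [0, 0, 0], 0],
])

```text
time: 14.7
tool_pos: [0.6129, 0.0576, 0.0414]
tool_rot: [0.705, 0.006, 0.71, -0.007]
contact_force: [-11.4, -0.6, 11.7]
gripper_width: 0.267
```

>>> play_rows([
  [1, [0, 0, 0], 0],
  [1, [0, 0, 0], 0],
  [1, [0, 0, 0], 0],
  [1, [0, 0, 0], 0],
  [1, [0, 0, 0], 0],
])

```text
time: 15.2
tool_pos: [0.6129, 0.0575, 0.0414]
tool_rot: [0.705, 0.006, 0.709, -0.007]
contact_force: [-9.9, -0.1, 9.0]
gripper_width: 0.274
```

Run:
```python
from m import *
s=state();print(s['time'],s['tool_pos'],s['contact_force'],s['ft_torque'],s['gripper_width'])
p,d=grab('wrist','w10.png');p,d=grab('scene','s10.png')
for t in('cover_edge','cover_hinge','scraper'):print(t,[(np.round(r['at'],3),round(r['score'],2)) for r in nets.landmark_of('scene',t)][:4])
```

```text
15.2 [0.6129 0.0575 0.0414] [-9.9263 -0.092   9.0311] [-0.0294  1.758   0.0192] 0.27422580280630715
cover_edge [(array([0.725, 0.021, 0.299]), 0.9), (array([0.616, 0.207, 0.055]), 0.38)]
cover_hinge [(array([0.715, 0.018, 0.103]), 0.65), (array([0.404, 0.343, 0.001]), 0.42)]
scraper [(array([ 0.343, -0.126,  0.004]), 0.76), (array([ 0.467, -0.257, -0.002]), 0.73), (array([ 0.27 , -0.379,  0.003]), 0.67), (array([ 0.497, -0.412, -0.   ]), 0.6)]
```

View pics/w10.png

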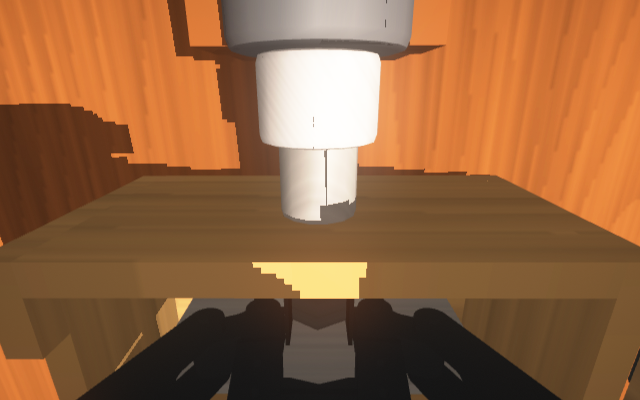

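View pics/s10.png

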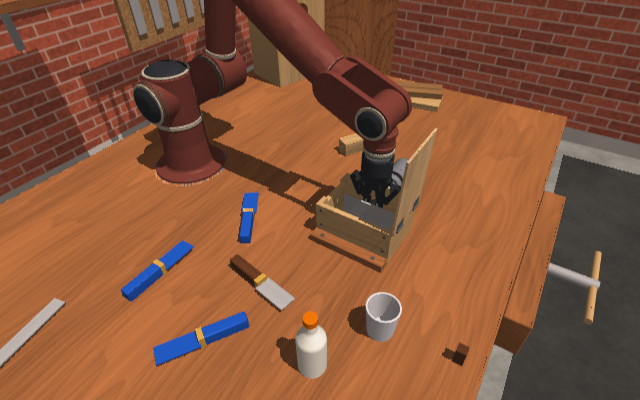

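Gripped, with a side load of about 13 N. I'll ease the pose toward the measured one and check that the bolt has stopped.

>>> play_rows([
  [1, [-0.0007, 0, 0.0005], 0],
  [1, [-0.0013, 0, 0.001], 0],
  [1, [-0.0013, 0, 0.001], 0],
  [1, [-0.0013, 0, 0.001], 0],
  [1, [-0.0013, 0, 0.001], 0],
])

```text
time: 15.95
tool_pos: [0.6129, 0.0576, 0.0415]
tool_rot: [0.706, 0.007, 0.708, -0.007]
contact_force: [-6.1, -1.0, 3.0]
gripper_width: 0.268
```

Run:
```python
from m import *
s=state();print(s['time'],s['tool_pos'],s['contact_force'],s['ft_torque'],s['gripper_width'])
p,d=grab('wrist','w11.png')
```

```text
15.95 [0.6129 0.0576 0.0415] [-6.0832 -1.0134  3.0243] [0.046  0.9683 0.0129] 0.26825880635182625
```

>>> play_rows([
  [1, [0, 0, 0], 0],
  [1, [0, 0, 0], 0],
  [1, [0, 0, 0], 0],
  [1, [0, 0, 0], 0],
  [1, [0, 0, 0], 0],
])

```text
time: 16.5
tool_pos: [0.6129, 0.0575, 0.0415]
tool_rot: [0.706, 0.007, 0.708, -0.007]
contact_force: [-6.1, 0.5, 2.9]
gripper_width: 0.267
```

>>> play_rows([
  [1, [0, 0, 0], 0],
  [1, [0, 0, 0], 0],
  [1, [0, 0, 0], 0],
  [1, [0, 0, 0], 0],
  [1, [0, 0, 0], 0],
])

```text
time: 17.0
tool_pos: [0.6129, 0.0576, 0.0415]
tool_rot: [0.706, 0.007, 0.708, -0.007]
contact_force: [-5.6, -0.6, 3.0]
gripper_width: 0.27
```

Run:
```python
from m import *
s=state();print(s['time'],s['tool_pos'],s['contact_force'],s['ft_torque'],s['gripper_width'])
p,d=grab('wrist','w12.png')
ims=[cv2.imread(f'pics/w{i}.png')[130:390,230:400] for i in(10,11,12)]
cv2.imwrite('pics/cmp.png',cv2.resize(cv2.hconcat(ims),None,fx=1.5,fy=1.5))
print(np.abs(ims[1].astype(int)-ims[2]).max(2).mean(), np.argwhere(np.abs(ims[1].astype(int)-ims[2]).max(2)>40)[:10])
```

```text
17.0 [0.6129 0.0576 0.0415] [-5.6025 -0.6164  2.9891] [0.026  0.9582 0.0117] 0.270184282215602
0.7026470588235294 [[  8   6]
 [ 49  95]
 [ 54 115]]
```

View pics/cmp.png

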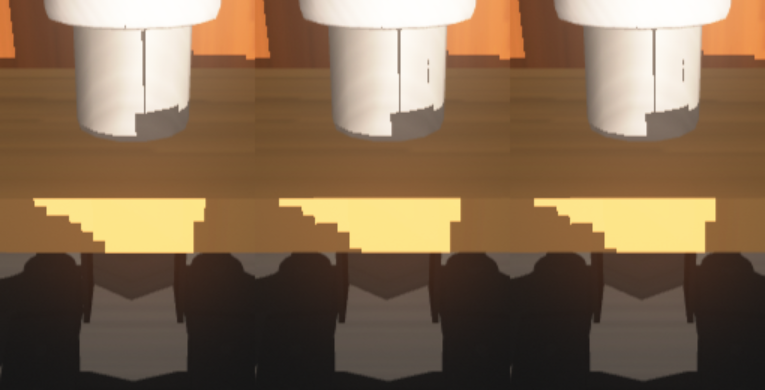

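The bolt head looks identical 1 s apart (0.2 rad of turn would show), and the opening of about 24 mm means the pads sit on the flats. Handing in.

Run:
```python
from m import *
print(workorder.job_done());s=state();print(s['time'],s['contact_force'],s['gripper_width'])
```

```text
the job is handed in; nothing more can be done
None
the job is handed in; nothing more can be done
```

I levered the cover up with the wooden scraper's blade until it stood about upright. Then I laid the scraper back where it had lain on the bench, clear of the box. I handed the job in at about 17 s, with the gripper still holding the bolt head behind the bracket.

**Last checks before hand-in**
- **Cover:** estimates of the lean past vertical ranged from 1° to 5° (about 1.6 rad). The last one, from the found edge and hinge points, gave about 3°.
- **Scraper:** the scene camera showed it flat in its original place. The other things on the bench looked unmoved.
- **Bolt:** the gripper was shut on the head at the fixed 60 N, with an opening of about 23 mm. Wrist pictures 1 s apart showed no turning.
- **Side load:** it reached about 16 N when the gripper first closed. I eased the pose, and it stayed steady at about 6 N.

**Checks that disagreed**
- **Blade height:** early wrist-camera readings taken while the arm was still swaying were up to 6 mm off. Readings taken at rest agreed with the grip height.
- **Wrong matches:** the networks twice reported the wrong object with a low to middling score, once the scraper as the bolt head. I ignored both.
- **After hand-in:** I could take no further reading.

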